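Load the heating mantles

TASK

Get the bench ready for the distillation practical: lift each of the three round-bottomed flasks out of its cork ring and set it in the heating mantle of its own size (large flask in the large mantle, medium in the medium, small in the small), sitting fully down in the nest with its neck upright (a slight lean does no harm), and let go. They are glass: do not drop or tip them over, and leave the other glassware standing where it is.

Things in the scene. Friction and masses are not known exactly. Their poses are not given: they have to be found in the camera images.
- flask_large: The large round-bottomed flask: clear glass, empty, a 85 mm ball with a straight 30 mm wide neck, smooth to the top. Origin: centre of the ball; z up along the neck, whose top is 100 mm above the origin; the neck is free of the ball for its upper 57 mm. Starts upright in a loose cork ring (100 mm wide, 22 mm high), origin 52 mm above the bench.
- flask_medium: The medium round-bottomed flask: clear glass, empty, a 64 mm ball with a straight 26 mm wide neck, smooth to the top. Origin: centre of the ball; z up along the neck, whose top is 85 mm above the origin; the neck is free of the ball for its upper 53 mm. Starts upright in a loose cork ring (80 mm wide, 20 mm high), origin 42 mm above the bench.
- flask_small: The small round-bottomed flask: clear glass, empty, a 50 mm ball with a straight 22 mm wide neck, smooth to the top. Origin: centre of the ball; z up along the neck, whose top is 74 mm above the origin; the neck is free of the ball for its upper 49 mm. Starts upright in a loose cork ring (64 mm wide, 18 mm high), origin 35 mm above the bench.
- mantle_large: The large heating mantle, fixed: a round grey case 152 mm wide, 74 mm high, with a pale woven half-round nest in its top for a 85 mm ball. Origin on the bench under the middle of the nest, z up, -x towards its black control panel. A seated flask's ball centre is 82.5 mm above this origin; its slick sloping sides guide in a ball let down up to about 8 mm off the middle.
- mantle_medium: The medium heating mantle, fixed: a round grey case 128 mm wide, 64 mm high, with a pale woven half-round nest in its top for a 64 mm ball. Origin on the bench under the middle of the nest, z up, -x towards its black control panel. A seated flask's ball centre is 70 mm above this origin; its slick sloping sides guide in a ball let down up to about 8 mm off the middle.
- mantle_small: The small heating mantle, fixed: a round grey case 108 mm wide, 56 mm high, with a pale woven half-round nest in its top for a 50 mm ball. Origin on the bench under the middle of the nest, z up, -x towards its black control panel. A seated flask's ball centre is 61 mm above this origin; its slick sloping sides guide in a ball let down up to about 8 mm off the middle.
- flat_flask: Bystander: flat-bottomed round flask (66 mm ball, 122 mm high) with a red-brown rubber stopper, standing on the bench without a ring. Origin at the centre of its underside, z up.
- conical_flask: Bystander: conical flask, 64 mm across the foot, 102 mm high, clear glass, standing on the bench. Origin at the centre of its underside, z up.
- beaker: Bystander: small glass beaker, 52 mm across (57 mm at the lip), 70 mm high. Origin at the centre of its underside, z up.
- amber_bottle: Bystander: brown glass jar with a paper label and black cap, 52 mm across, 105 mm high. Origin at the centre of its underside, z up.
Mind the look-alikes: they are no part of the job. Leave any yellow look-alike of the flask_small alone.

How it is judged:
By the outcome, as a careful person would: the job done as asked, in the order asked, and still so for the second after the job is handed in, with the robot touching nothing.
It also fails if it takes over 104 s, if anything falls off the work surface, if the arm or the gripper's body presses on something with over 40 N, if the wrist force passes 120 N, or if a joint passes its speed limit or range.

ROBOT

A 6-joint arm with a two-finger parallel gripper is mounted at the origin on the work surface. World frame = base frame: x ahead of the robot, y to its left, z up, the work surface at z = 0. Lengths are in m, angles in rad, forces in N, time in s.
With the tool pointing down it reaches from about 0.25 to 0.775 m from the base axis. Payload 4 kg.
Tool frame: the origin (TCP) lies midway between the tips of the shut fingers; the grasp point (between the pads) lies 19 mm behind it; z points along the fingers, y is the direction in which the jaws open and shut (so a half turn about z gives the same grasp; the last joint's range is limited). The gripper opens to 94 mm and grips with 3 to 60 N. Pads are 16 mm wide; open, the fingers measure 119 mm over their backs; the gripper's body (75 mm by 177 mm) begins 78 mm behind the grasp point.
Start: joints at [-1.232, 0.087, 1.371, -0, 1.684, -0.103], TCP at [0.235, -0.497, 0.206] pointing down, gripper open.
Joint ranges: [-3.1, 3.1], [-0.76, 2.03], [0.27, 2.55], [-1.08, 4.22], [0.17, 2.65], [-2.57, 2.57]. Speed limits (rad/s): [2.79, 2.79, 3.14, 3.14, 3.14, 3.14].

INTERFACE

Orientations are given as [roll, pitch, yaw] about the fixed x, y, z axes, in that order (R = Rz(yaw) Ry(pitch) Rx(roll)).
In Python, from bench import robot, cams gives the robot as it stands.
- The arm moves only by the tool step_arm, never from a script. Its argument "plan" is a list that holds one entry, the list of rows, each a list of 5 numbers: the shift along the world's x, y, z in mm, then the turn about the world's z in rad, then the opening in per cent of the stroke, from 0 (shut) to 100 (fully open). In form: [[[tx, ty, tz, turn, fingers], ...]]. A call has 1 to 8 rows; each row is the pose to reach, as a shift and turn from the pose commanded when the call began; what a row does not reach only later rows make up. A row lasts 1/12 s, in which the tool goes at most 41.7 mm and 7.16 degrees, less where a joint would pass 70% of its speed; a pose out of reach is approached as far as the arm can. A call with a gripper value outside its range is refused whole. The fingers move at their own pace and stop on an object; the grip force is fixed at half the most. Time passes only in rows, so rows that repeat a pose let the fingers close. It gives the time, the measured TCP pose, the force and the opening at its end, in the units of the state.
- robot.get_obs(): the state, without advancing time (a new reading comes with each control period).
- cams.snapshot(name): name is "scene" or "top" or "wrist"; returns a dict with "frame" (480x640x3 uint8, red, green, blue), "camera_matrix" (3x3 intrinsics, pixels), "origin" and "attitude" of the camera in the world; the wrist camera has in their place "T_tool_cam" (4x4, takes a point from camera to tool coordinates, whose origin is the TCP and whose axes are the flange's). Camera axes: x right, y down, z forward; pixel columns grow to the right and rows downward; lengths in m; the calibration is good to about 2 mm. A picture is of the moment at which its call begins: read the wrist's pose just before it. There is no depth.
- robot.close_job(): hands the job in, once; it reports no verdict.
The state is a dict: "time": time; "joint_positions": joint angles; "qvel": joint speeds; "joint_torque": joint torques, N m; "tool_pos": TCP position; "ee_rot": TCP orientation; "wrist_force": force on the tool from outside, world axes, zero at the start; "wrist_torque": the same for the moment, N m; "width": finger opening in m.
Only numpy, scipy, OpenCV 4.12 (cv2) and the standard library are available. Lean on these libraries where they do the work, as an engineer would, in place of code of your own. Each camera call takes 0.05 s, during which the arm holds its last target. There are 200 camera calls.

## Working session

There is one attempt and no reset: what is moved stays moved. The work goes in short steps, Python scripts to look and compute and a tool call to move; the robot and the scene stay as the last step left them, time stands still between calls to the robot, and variables do not carry over. Pictures are saved under pics/ and viewed, about 12 in all and at most 16, crops included, and the job is handed in when it is done.

Besides the shell and the picture viewer there is one more tool, called after "Request:" as name(argument=value, ...), one argument or row to a line, values as JSON. step_arm: Moves the arm, as the interface text tells. Its arguments: {"type":"object","properties":{"plan":{"type":"array"}},"required":["plan"]}

```bash
mkdir -p pics; python3 - <<'E'
from bench import robot,cams
import cv2,numpy as np
np.set_printoptions(precision=4,suppress=True)
for n in("top","scene"):
    s=cams.snapshot(n);cv2.imwrite(f"pics/{n}0.png",s["frame"][:,:,::-1]);print(n,s["camera_matrix"],s["origin"],s["attitude"])
print(robot.get_obs())
E
```

```text
top [[624.0541   0.     321.5831]
 [  0.     624.0541 238.4603]
 [  0.       0.       1.    ]] [ 0.4256 -0.0106  1.235 ] [-3.0686  0.0306 -1.5922]
scene [[556.0416   0.     319.854 ]
 [  0.     556.0416 230.2037]
 [  0.       0.       1.    ]] [ 1.1305 -0.9673  0.8239] [-2.1625 -0.0037  0.574 ]
{'time': 0.1, 'joint_positions': array([-1.2321,  0.0878,  1.3721, -0.    ,  1.6836, -0.1031]), 'qvel': array([ 0.0006, -0.0011, -0.0043,  0.0004,  0.0005,  0.0006]), 'joint_torque': array([  0.0029, -34.125 , -30.3303,   0.0721,   0.0304,  -0.0001]), 'tool_pos': array([ 0.235 , -0.4967,  0.2045]), 'ee_rot': array([-3.1397, -0.0002,  0.4418]), 'wrist_force': array([-0.5121, -0.2983, -0.1622]), 'wrist_torque': array([-0.0744,  0.0059, -0.0011]), 'width': 0.09362843228675113}
```

View pics/top0.png

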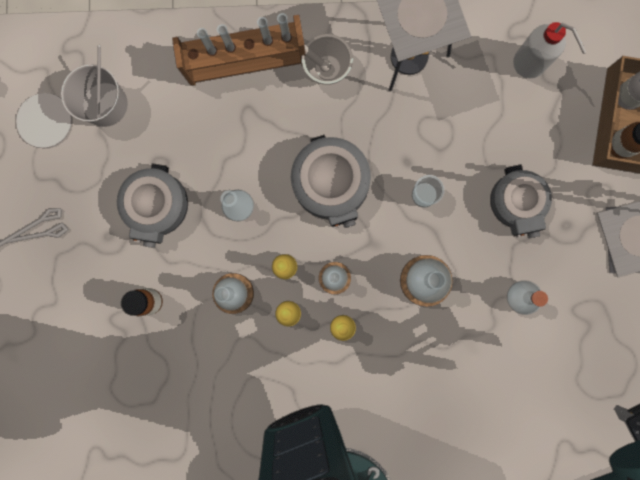

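View pics/scene0.png

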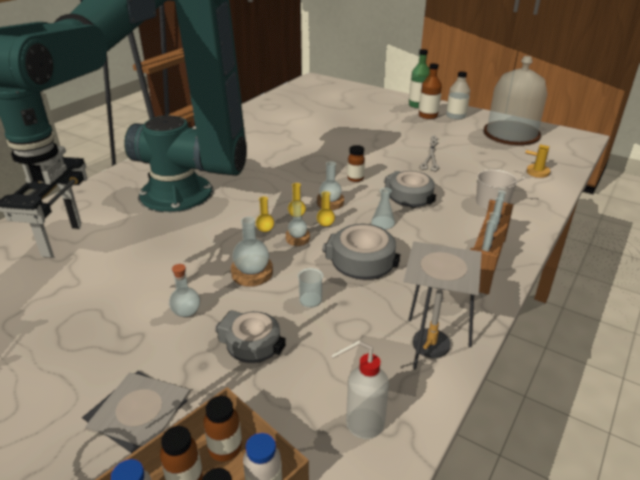

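Top view: large flask about (428,280), medium (232,293), small (334,277) clear in a ring. The yellow look-alikes are at (285,266), (288,313) and (343,327). Mantle nests are at L (331,178), M (150,202) and S (522,195). I'll confirm with one enlarged crop.

```bash
python3 - <<'E'
import cv2,numpy as np
t=cv2.imread("pics/top0.png");s=cv2.imread("pics/scene0.png")
a=cv2.resize(t[230:350,200:467],(800,360),interpolation=cv2.INTER_CUBIC)
b=cv2.resize(s[150:290,215:505],None,fx=1.7,fy=1.7,interpolation=cv2.INTER_CUBIC)
c=np.zeros((600,800,3),np.uint8);c[:360]=a;b=b[:240,:800];c[360:360+b.shape[0],:b.shape[1]]=b
cv2.imwrite("pics/crop1.png",c)
E
```

```text
(no output)
```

View pics/crop1.png

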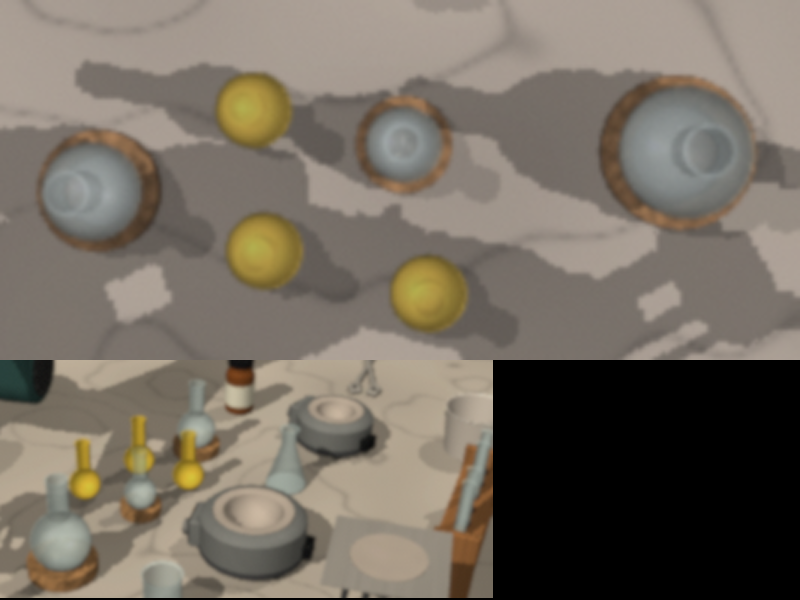

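Confirmed: the clear small flask sits in its cork ring at full-frame (334,278), and the three yellow ones stand on the bench without rings. Now the positions by ray casting.

```bash
cat > h.py <<'E'
import numpy as np,cv2
from scipy.spatial.transform import Rotation as Ro
np.set_printoptions(precision=4,suppress=True)
def ray(s,uv):
    K=s["camera_matrix"];R=s["R"];return R@np.linalg.solve(K,[uv[0],uv[1],1.])
def plane(s,uv,z):
    d=ray(s,uv);o=np.array(s["origin"]);return (o+d*(z-o[2])/d[2])
def fix(s):
    s["R"]=Ro.from_euler("xyz",s["attitude"]).as_matrix();return s
def wrist(s,o):
    T=np.eye(4);T[:3,:3]=Ro.from_euler("xyz",o["ee_rot"]).as_matrix();T[:3,3]=o["tool_pos"]
    W=T@s["T_tool_cam"];s["R"]=W[:3,:3];s["origin"]=W[:3,3];return s
E
python3 - <<'E'
from h import *
from bench import robot,cams
s=fix(cams.snapshot("top"));f=cv2.resize(s["frame"],None,fx=1,fy=1)
def full(x,y):return (200+x*267/800-.3,230+y/3-.3)
for n,ring,neck,zt in(("L",(678,152),(708,151),.152),("M",(99,190),(70,193),.127),("S",(403.5,144),(403,143),.109)):
    print(n,"ring",plane(s,full(*ring),.015),"neck",plane(s,full(*neck),zt))
hsv=cv2.cvtColor(s["frame"],cv2.COLOR_RGB2HSV)
for n,c,r,z in(("L",(331,178),50,.074),("M",(150,202),44,.064),("S",(522,195),38,.056)):
    # case = low saturation grey; nest = filled hole inside
    x0,y0=c[0]-r,c[1]-r;p=s["frame"][y0:c[1]+r,x0:c[0]+r].astype(int)
    grey=(abs(p[:,:,0]-p[:,:,2])<14)&(p.sum(2)<420)
    hole=cv2.morphologyEx((~grey).astype(np.uint8),cv2.MORPH_OPEN,np.ones((3,3)))
    k,lab,st,ce=cv2.connectedComponentsWithStats(hole)
    i=lab[r,r];m=(lab==i).astype(np.uint8)
    cs,_=cv2.findContours(m,0,1);h=max(cs,key=cv2.contourArea)
    e=cv2.fitEllipse(cv2.convexHull(h));u=(e[0][0]+x0,e[0][1]+y0)
    print(n,u,e[1],st[i],plane(s,u,z),"width mm",np.mean(e[1])*(1.235-z)/.624)
for y in((285,266),(288,313),(343,327)):print("yellow",plane(s,y,.03))
E
```

```text
L ring [ 0.4292 -0.1761  0.015 ] neck [ 0.429  -0.1747  0.152 ]
M ring [0.4126 0.2011 0.015 ] neck [0.4124 0.199  0.127 ]
S ring [0.4383 0.0016 0.015 ] neck [0.4379 0.0009 0.109 ]
L (330.1140480041504, 175.2359161376953) (59.39656066894531, 60.09341049194336) [  20   18   60   60 2483] [0.63   0.0046 0.074 ] width mm 111.16014144053827
M (147.43449783325195, 199.99818420410156) (47.472774505615234, 48.16722106933594) [  18   19   48   47 1700] [0.5934 0.3541 0.064 ] width mm 89.73913046335562
S (524.4253158569336, 196.93587493896484) (40.7630500793457, 41.850521087646484) [  20   20   42   41 1177] [ 0.582  -0.3605  0.056 ] width mm 78.04599391497099
yellow [0.4628 0.0964 0.03  ]
yellow [0.3723 0.0921 0.03  ]
yellow [ 0.3435 -0.0129  0.03  ]
```

Request:
step_arm(
  plan=[
    [[40, 65, 0, 0, 100], [80, 130, 0, 0, 100], [110, 190, 0, 0, 100], [140, 240, 0, 0, 100], [165, 280, 0, 0, 100], [185, 308, 0, 0, 100], [194, 322, 0, 0, 100], [194, 322, 0, 0, 100]],
  ],
)

```text
time: 0.82
tool_pos: [0.4071, -0.2095, 0.2054]
ee_rot: [3.141, -0.0, 0.441]
wrist_force: [1.1, -1.0, -0.1]
width: 0.0942
```

```bash
python3 - <<'E'
from h import *
from bench import robot,cams
o=robot.get_obs();s=wrist(cams.snapshot("wrist"),o);print(o["tool_pos"],o["ee_rot"],o["wrist_force"])
f=s["frame"][:,:,::-1].copy()
for z,x,y in((.152,.429,-.1747),):
    p=s["R"].T@(np.array([x,y,z])-s["origin"]);u=s["camera_matrix"]@p;u=u/u[2];print(u);cv2.circle(f,(int(u[0]),int(u[1])),4,(0,0,255),1)
cv2.imwrite("pics/w1.png",f)
E
```

```text
[ 0.4071 -0.2095  0.2054] [ 3.1415 -0.      0.4414] [ 1.1444 -1.0142 -0.1095]
[278.7436 201.2656   1.    ]
```

View pics/w1.png

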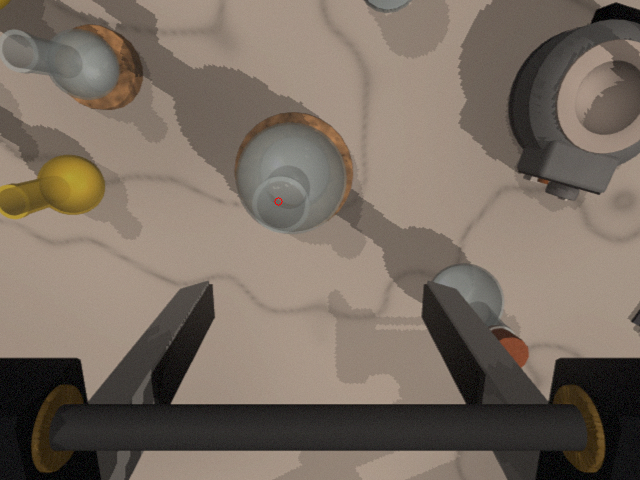

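The wrist view shows the predicted neck centre (279,201) on the seen neck rim, about (282,204), so the measurement agrees. The arm was still catching up, so I'll let it settle.

Request:
step_arm(
  plan=[
    [[0, 0, 0, 0, 100], [0, 0, 0, 0, 100]],
  ],
)

```text
time: 1.03
tool_pos: [0.4068, -0.2109, 0.2052]
ee_rot: [3.142, 0.001, 0.444]
wrist_force: [-0.4, 0.0, -0.3]
width: 0.0942
```

Request:
step_arm(
  plan=[
    [[12, 18, 0, 0, 100], [22, 36, 0, 0, 100], [22, 36, 0, 0, 100], [22, 36, -30, 0, 100], [22, 36, -60, 0, 100], [22, 36, -85, 0, 100], [22, 36, -97, 0, 100], [22, 36, -97, 0, 100]],
  ],
)

```text
time: 1.7
tool_pos: [0.4258, -0.1759, 0.105]
ee_rot: [-3.136, 0.005, 0.439]
wrist_force: [-0.2, -0.2, 0.2]
width: 0.0939
```

Request:
step_arm(
  plan=[
    [[0, 0, 0, 0, 60], [0, 0, 0, 0, 40], [0, 0, 0, 0, 30], [0, 0, 0, 0, 20], [0, 0, 0, 0, 10], [0, 0, 0, 0, 10], [0, 0, 0, 0, 10], [0, 0, 0, 0, 10]],
  ],
)

```text
time: 2.37
tool_pos: [0.4288, -0.1754, 0.1087]
ee_rot: [3.141, -0.0, 0.442]
wrist_force: [-0.1, 0.1, -0.2]
width: 0.0443
```

Request:
step_arm(
  plan=[
    [[0, 0, 0, 0, 0], [0, 0, 0, 0, 0], [0, 0, 0, 0, 0], [0, 0, 0, 0, 0], [0, 0, 0, 0, 0], [0, 0, 0, 0, 0]],
  ],
)

```text
time: 2.87
tool_pos: [0.4287, -0.1755, 0.1084]
ee_rot: [3.142, 0.0, 0.442]
wrist_force: [0.4, -1.2, -0.3]
width: 0.0295
```

Request:
step_arm(
  plan=[
    [[0, 0, 4, 0, 0], [0, 0, 10, 0, 0], [0, 0, 18, 0, 0], [0, 0, 28, 0, 0], [0, 0, 40, 0, 0], [0, 0, 50, 0, 0], [0, 0, 56, 0, 0], [0, 0, 60, 0, 0]],
  ],
)

```text
time: 3.53
tool_pos: [0.4294, -0.1758, 0.1704]
ee_rot: [3.139, -0.002, 0.442]
wrist_force: [0.3, -0.6, -0.8]
width: 0.0297
```

Request:
step_arm(
  plan=[
    [[0, 0, 6, 0, 0], [0, 0, 18, 0, 0], [0, 0, 34, 0, 0], [0, 0, 50, 0, 0], [0, 0, 66, 0, 0], [0, 0, 80, 0, 0], [0, 0, 88, 0, 0], [0, 0, 92, 0, 0]],
  ],
)

```text
time: 4.2
tool_pos: [0.4292, -0.1757, 0.2623]
ee_rot: [3.139, -0.001, 0.442]
wrist_force: [-0.7, 0.1, -1.6]
width: 0.0298
```

Request:
step_arm(
  plan=[
    [[8, 7, 0, 0, 0], [22, 20, 0, 0, 0], [40, 36, 0, 0, 0], [58, 52, 0, 0, 0], [76, 68, 0, 0, 0], [94, 84, 0, 0, 0], [108, 97, 0, 0, 0], [116, 104, 0, 0, 0]],
  ],
)

```text
time: 4.87
tool_pos: [0.5457, -0.069, 0.2585]
ee_rot: [-3.139, 0.002, 0.444]
wrist_force: [-0.1, -0.3, -1.4]
width: 0.0297
```

Request:
step_arm(
  plan=[
    [[10, 9, 0, 0, 0], [24, 22, 0, 0, 0], [40, 36, 0, 0, 0], [56, 50, 0, 0, 0], [70, 62, 0, 0, 0], [80, 71, 0, 0, 0], [85, 76, 0, 0, 0], [85, 76, 0, 0, 0]],
  ],
)

```text
time: 5.53
tool_pos: [0.6302, 0.0055, 0.2593]
ee_rot: [-3.141, 0.001, 0.443]
wrist_force: [-0.2, 0.1, -1.7]
width: 0.0297
```

Request:
step_arm(
  plan=[
    [[0, 0, 0, 0, 0], [0, 0, 0, 0, 0]],
  ],
)

```text
time: 5.7
tool_pos: [0.6292, 0.0039, 0.2606]
ee_rot: [3.141, 0.001, 0.441]
wrist_force: [-0.7, 0.4, -1.3]
width: 0.0295
```

```bash
python3 - <<'E'
from h import *
from bench import robot,cams
o=robot.get_obs();s=wrist(cams.snapshot("wrist"),o);print(o["tool_pos"],o["ee_rot"],o["wrist_force"],o["width"])
f=s["frame"][:,:,::-1].copy()
cv2.imwrite("pics/w2.png",f)
E
```

```text
[0.6292 0.0039 0.2606] [3.1413 0.0006 0.441 ] [-0.7075  0.4385 -1.2663] 0.02949815253747203
```

View pics/w2.png

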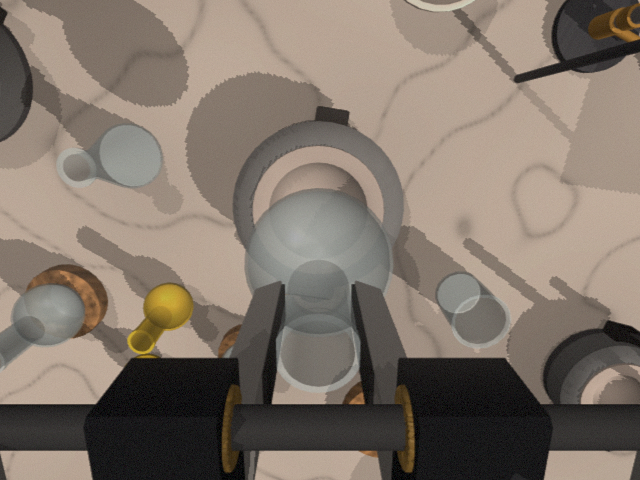

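The large flask is held upright and centred on the mantle column (about 318 px). Lowering it.

Request:
step_arm(
  plan=[
    [[0, 0, -8, 0, 0], [0, 0, -24, 0, 0], [0, 0, -42, 0, 0], [0, 0, -60, 0, 0], [0, 0, -78, 0, 0], [0, 0, -92, 0, 0], [0, 0, -102, 0, 0], [0, 0, -106, 0, 0]],
  ],
)

```text
time: 6.42
tool_pos: [0.6283, 0.0042, 0.152]
ee_rot: [-3.14, 0.003, 0.441]
wrist_force: [0.7, 0.1, -0.7]
width: 0.0299
```

Request:
step_arm(
  plan=[
    [[0, 0, -3, 0, 0], [0, 0, -6, 0, 0], [0, 0, -8, 0, 0], [0, 0, -10, 0, 0], [0, 0, -12, 0, 0], [0, 0, -13, 0, 0], [0, 0, -14, 0, 0], [0, 0, -14, 0, 0]],
  ],
)

```text
time: 7.08
tool_pos: [0.6297, 0.0046, 0.1404]
ee_rot: [3.142, 0.0, 0.442]
wrist_force: [0.7, -0.2, -0.7]
width: 0.0297
```

Request:
step_arm(
  plan=[
    [[0, 0, -1, 0, 0], [0, 0, -1, 0, 0], [0, 0, -2, 0, 0], [0, 0, -2, 0, 0], [0, 0, -2, 0, 0]],
  ],
)

```text
time: 7.5
tool_pos: [0.6297, 0.0044, 0.139]
ee_rot: [3.141, -0.0, 0.442]
wrist_force: [-1.2, 0.1, 1.3]
width: 0.0295
```

Contact came at the expected height. Releasing: open part way, then rise.

Request:
step_arm(
  plan=[
    [[0, 0, 0, 0, 36], [0, 0, 0, 0, 40], [0, 0, 0, 0, 50], [0, 0, 0, 0, 60], [0, 0, 0, 0, 75], [0, 0, 0, 0, 75], [0, 0, 0, 0, 75], [0, 0, 0, 0, 75]],
  ],
)

```text
time: 8.17
tool_pos: [0.6297, 0.0045, 0.1384]
ee_rot: [3.142, 0.0, 0.442]
wrist_force: [0.9, -0.8, -0.4]
width: 0.0697
```

Request:
step_arm(
  plan=[
    [[0, 0, 8, 0, 75], [0, 0, 24, 0, 75], [0, 0, 45, 0, 75], [0, 0, 70, 0, 75], [0, 0, 95, 0, 75], [0, 0, 115, 0, 75], [0, 0, 120, 0, 75], [0, 0, 120, 0, 75]],
  ],
)

```text
time: 8.83
tool_pos: [0.6307, 0.0045, 0.2615]
ee_rot: [3.139, -0.005, 0.442]
wrist_force: [-0.3, -1.8, -0.2]
width: 0.0707
```

Request:
step_arm(
  plan=[
    [[-10, 9, 0, 0, 75], [-32, 29, 0, 0, 75], [-54, 49, 0, 0, 75], [-76, 69, 0, 0, 75], [-98, 89, 0, 0, 75], [-120, 109, 0, 0, 75], [-142, 129, 0, 0, 75], [-160, 145, 0, 0, 75]],
  ],
)

```text
time: 9.5
tool_pos: [0.4673, 0.1506, 0.2564]
ee_rot: [-3.14, 0.003, 0.442]
wrist_force: [0.3, -0.1, 0.8]
width: 0.0705
```

Request:
step_arm(
  plan=[
    [[-20, 18, -10, 0, 75], [-40, 35, -20, 0, 75], [-52, 46, -30, 0, 75], [-57, 50, -40, 0, 75], [-57, 50, -60, 0, 75], [-57, 50, -80, 0, 75], [-57, 50, -90, 0, 75], [-57, 50, -90, 0, 75]],
  ],
)

```text
time: 10.17
tool_pos: [0.4108, 0.1984, 0.1644]
ee_rot: [-3.141, 0.008, 0.441]
wrist_force: [0.3, 0.6, 0.3]
width: 0.0704
```

Request:
step_arm(
  plan=[
    [[0, 0, 0, 0, 75]],
  ],
)

```text
time: 10.25
tool_pos: [0.4125, 0.199, 0.1676]
ee_rot: [3.142, 0.002, 0.441]
wrist_force: [0.6, 0.1, -0.6]
width: 0.0709
```

```bash
python3 - <<'E'
from h import *
from bench import robot,cams
o=robot.get_obs();s=wrist(cams.snapshot("wrist"),o);print(o["tool_pos"],o["ee_rot"],o["wrist_force"],o["width"])
t=cams.snapshot("top")["frame"][:,:,::-1];c=cams.snapshot("scene")["frame"][:,:,::-1]
im=np.zeros((600,800,3),np.uint8)
im[:300,:400]=cv2.resize(s["frame"][:,:,::-1],(400,300));im[:300,400:]=cv2.resize(t[100:340,80:400],(400,300))
im[300:,:400]=cv2.resize(c[150:330,200:440],(400,300));im[300:,400:]=cv2.resize(c[150:330,310:550],(400,300))
cv2.imwrite("pics/m1.png",im)
E
```

```text
[0.4125 0.199  0.1676] [3.1416 0.0023 0.4411] [ 0.6292  0.1212 -0.5643] 0.07086299689666832
```

View pics/m1.png

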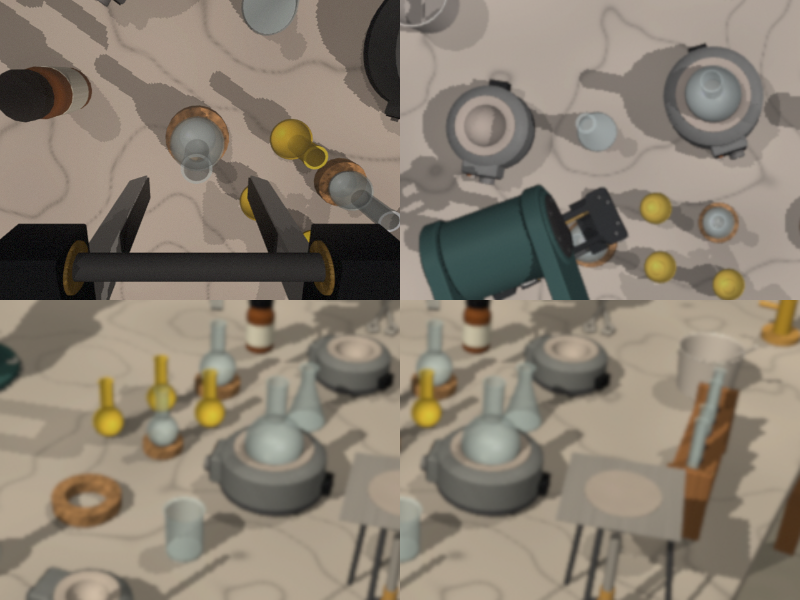

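The large flask is seated upright in its mantle and the medium flask lies on the finger centre line. Lowering onto the medium.

Request:
step_arm(
  plan=[
    [[0, 1, -12, 0, 75], [0, 1, -30, 0, 75], [0, 1, -50, 0, 75], [0, 1, -68, 0, 75], [0, 1, -77, 0, 75], [0, 1, -80, 0, 60], [0, 1, -80, 0, 45], [0, 1, -80, 0, 35]],
  ],
)

```text
time: 11.07
tool_pos: [0.4134, 0.2008, 0.0894]
ee_rot: [3.141, -0.002, 0.442]
wrist_force: [-1.1, -0.5, 0.4]
width: 0.0536
```

Request:
step_arm(
  plan=[
    [[0, 0, 0, 0, 25], [0, 0, 0, 0, 15], [0, 0, 0, 0, 0], [0, 0, 0, 0, 0], [0, 0, 0, 0, 0], [0, 0, 0, 0, 0], [0, 0, 0, 0, 0], [0, 0, 0, 0, 0]],
  ],
)

```text
time: 11.73
tool_pos: [0.413, 0.2007, 0.0889]
ee_rot: [3.142, -0.001, 0.442]
wrist_force: [-1.0, 0.1, 1.5]
width: 0.0254
```

Request:
step_arm(
  plan=[
    [[0, 0, 4, 0, 0], [0, 0, 10, 0, 0], [0, 0, 18, 0, 0], [0, 0, 28, 0, 0], [0, 0, 40, 0, 0], [0, 0, 52, 0, 0], [0, 0, 64, 0, 0], [0, 0, 70, 0, 0]],
  ],
)

```text
time: 12.4
tool_pos: [0.4138, 0.2009, 0.1614]
ee_rot: [3.141, -0.004, 0.442]
wrist_force: [0.5, 0.1, -1.0]
width: 0.0252
```

Request:
step_arm(
  plan=[
    [[0, 0, 6, 0, 0], [0, 0, 20, 0, 0], [0, 0, 36, 0, 0], [0, 0, 52, 0, 0], [4, 4, 66, 0, 0], [14, 12, 76, 0, 0], [28, 24, 80, 0, 0], [44, 37, 80, 0, 0]],
  ],
)

```text
time: 13.07
tool_pos: [0.4575, 0.238, 0.2407]
ee_rot: [3.141, -0.003, 0.441]
wrist_force: [0.3, 0.0, -1.7]
width: 0.0254
```

Request:
step_arm(
  plan=[
    [[16, 14, 0, 0, 0], [34, 29, 0, 0, 0], [52, 44, 0, 0, 0], [70, 60, 0, 0, 0], [88, 75, 0, 0, 0], [106, 90, 0, 0, 0], [120, 102, 0, 0, 0], [128, 109, 0, 0, 0]],
  ],
)

```text
time: 13.73
tool_pos: [0.5857, 0.3476, 0.2369]
ee_rot: [-3.141, 0.002, 0.442]
wrist_force: [-0.4, -0.1, -0.5]
width: 0.0257
```

Request:
step_arm(
  plan=[
    [[5, 4, 0, 0, 0], [8, 7, 0, 0, 0], [8, 7, 0, 0, 0], [8, 7, 0, 0, 0]],
  ],
)

```text
time: 14.07
tool_pos: [0.5924, 0.3533, 0.2385]
ee_rot: [3.141, 0.001, 0.442]
wrist_force: [-0.2, 0.3, -0.9]
width: 0.0256
```

Seat height for the TCP is about 0.117; lowering to just above it.

Request:
step_arm(
  plan=[
    [[1, 1, -8, 0, 0], [1, 1, -24, 0, 0], [1, 1, -42, 0, 0], [1, 1, -60, 0, 0], [1, 1, -78, 0, 0], [1, 1, -92, 0, 0], [1, 1, -102, 0, 0], [1, 1, -106, 0, 0]],
  ],
)

```text
time: 14.73
tool_pos: [0.5924, 0.3538, 0.1301]
ee_rot: [3.141, 0.004, 0.442]
wrist_force: [0.8, -0.3, -0.4]
width: 0.0255
```

Request:
step_arm(
  plan=[
    [[0, 0, -3, 0, 0], [0, 0, -6, 0, 0], [0, 0, -8, 0, 0], [0, 0, -10, 0, 0], [0, 0, -12, 0, 0], [0, 0, -13, 0, 0], [0, 0, -14, 0, 0], [0, 0, -14, 0, 0]],
  ],
)

```text
time: 15.4
tool_pos: [0.5937, 0.3545, 0.1184]
ee_rot: [3.141, 0.0, 0.442]
wrist_force: [-0.8, 0.6, -1.7]
width: 0.0257
```

Request:
step_arm(
  plan=[
    [[0, 0, -1, 0, 0], [0, 0, -1, 0, 0], [0, 0, -2, 0, 0], [0, 0, -2, 0, 0], [0, 0, -2, 0, 0]],
  ],
)

```text
time: 15.82
tool_pos: [0.594, 0.3541, 0.1173]
ee_rot: [3.141, -0.001, 0.441]
wrist_force: [-0.8, -3.4, 3.5]
width: 0.0256
```

Request:
step_arm(
  plan=[
    [[0, 0, 0, 0, 30], [0, 0, 0, 0, 36], [0, 0, 0, 0, 45], [0, 0, 0, 0, 55], [0, 0, 0, 0, 70], [0, 0, 0, 0, 70], [0, 0, 0, 0, 70], [0, 0, 0, 0, 70]],
  ],
)

```text
time: 16.48
tool_pos: [0.5937, 0.3546, 0.1164]
ee_rot: [3.142, 0.0, 0.442]
wrist_force: [-0.0, -0.6, -0.5]
width: 0.0651
```

Request:
step_arm(
  plan=[
    [[0, 0, 8, 0, 70], [0, 0, 24, 0, 70], [0, 0, 45, 0, 70], [0, 0, 70, 0, 70], [0, 0, 95, 0, 70], [0, 0, 110, 0, 70], [0, 0, 115, 0, 70], [0, 0, 115, 0, 70]],
  ],
)

```text
time: 17.15
tool_pos: [0.5945, 0.3549, 0.2344]
ee_rot: [3.142, -0.005, 0.442]
wrist_force: [0.2, 0.4, 0.6]
width: 0.0659
```

Request:
step_arm(
  plan=[
    [[-5, -11, 0, 0, 70], [-15, -34, 0, 0, 70], [-25, -58, 0, 0, 70], [-36, -82, 0, 0, 70], [-47, -106, 0, 0, 70], [-58, -130, 0, 0, 70], [-69, -155, 0, 0, 70], [-80, -180, 0, 0, 70]],
  ],
)

```text
time: 17.82
tool_pos: [0.5121, 0.1733, 0.2293]
ee_rot: [-3.141, 0.003, 0.442]
wrist_force: [1.1, -0.0, 1.1]
width: 0.0657
```

Request:
step_arm(
  plan=[
    [[-11, -25, -5, 0, 70], [-22, -50, -15, 0, 70], [-33, -75, -25, 0, 70], [-44, -100, -35, 0, 70], [-55, -125, -45, 0, 70], [-66, -150, -55, 0, 70], [-74, -168, -65, 0, 70], [-76, -173, -75, 0, 70]],
  ],
)

```text
time: 18.48
tool_pos: [0.4357, -0.0004, 0.1544]
ee_rot: [-3.141, 0.003, 0.439]
wrist_force: [0.1, 0.3, -0.7]
width: 0.0663
```

Request:
step_arm(
  plan=[
    [[0, 0, 0, 0, 70], [0, 0, 0, 0, 70]],
  ],
)

```text
time: 18.65
tool_pos: [0.4371, 0.002, 0.1552]
ee_rot: [-3.14, 0.002, 0.441]
wrist_force: [0.3, 0.7, -1.0]
width: 0.0656
```

```bash
python3 - <<'E'
from h import *
from bench import robot,cams
o=robot.get_obs();s=wrist(cams.snapshot("wrist"),o);print(o["tool_pos"],o["ee_rot"],o["wrist_force"],o["width"])
t=cams.snapshot("top")["frame"][:,:,::-1];c=cams.snapshot("scene")["frame"][:,:,::-1]
im=np.zeros((600,800,3),np.uint8)
im[:300,:400]=cv2.resize(s["frame"][:,:,::-1],(400,300));im[:300,400:]=cv2.resize(t[100:340,80:400],(400,300))
im[300:,:400]=cv2.resize(c[150:330,200:440],(400,300));im[300:,400:]=cv2.resize(c[150:330,310:550],(400,300))
cv2.imwrite("pics/m2.png",im)
E
```

```text
[0.4371 0.002  0.1552] [-3.1397  0.0017  0.4413] [ 0.337   0.6817 -1.0193] 0.06555392240585597
```

View pics/m2.png

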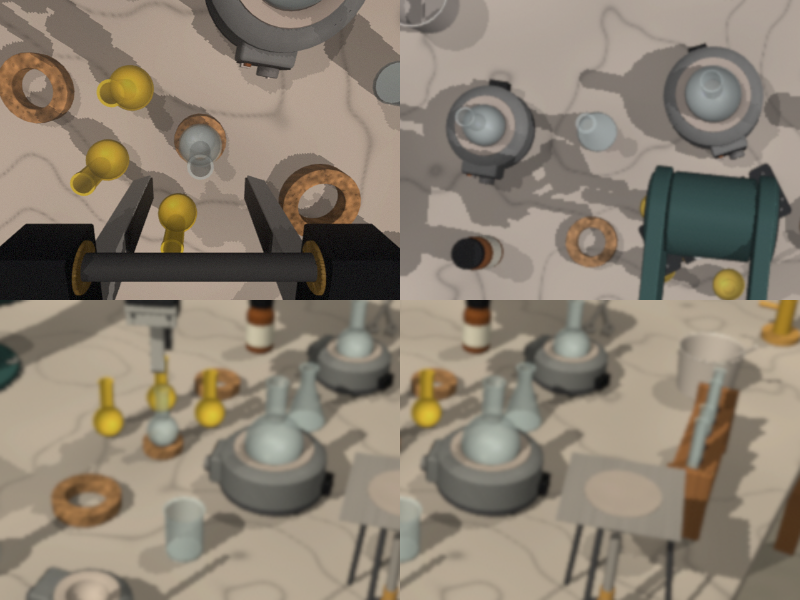

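The medium flask is seated upright. The small clear flask (wrist column about 320) lies between the fingers, and the yellow ones are clear of them.

Request:
step_arm(
  plan=[
    [[0, -1, -12, 0, 70], [0, -1, -30, 0, 70], [0, -1, -50, 0, 70], [0, -1, -68, 0, 70], [0, -1, -77, 0, 70], [0, -1, -80, 0, 60], [0, -1, -80, 0, 45], [0, -1, -80, 0, 35]],
  ],
)

```text
time: 19.47
tool_pos: [0.4384, 0.0006, 0.0772]
ee_rot: [3.141, -0.001, 0.442]
wrist_force: [-0.7, -0.5, 0.4]
width: 0.0492
```

Request:
step_arm(
  plan=[
    [[0, 0, 0, 0, 25], [0, 0, 0, 0, 15], [0, 0, 0, 0, 0], [0, 0, 0, 0, 0], [0, 0, 0, 0, 0], [0, 0, 0, 0, 0], [0, 0, 0, 0, 0], [0, 0, 0, 0, 0]],
  ],
)

```text
time: 20.13
tool_pos: [0.4381, 0.0005, 0.0769]
ee_rot: [3.141, -0.001, 0.442]
wrist_force: [0.1, 0.0, 3.2]
width: 0.0212
```

Request:
step_arm(
  plan=[
    [[0, 0, 4, 0, 0], [0, 0, 10, 0, 0], [0, 0, 18, 0, 0], [0, 0, 28, 0, 0], [0, 0, 40, 0, 0], [0, 0, 52, 0, 0], [0, 0, 64, 0, 0], [0, 0, 70, 0, 0]],
  ],
)

```text
time: 20.8
tool_pos: [0.4388, 0.0004, 0.1492]
ee_rot: [3.14, -0.003, 0.442]
wrist_force: [0.7, -0.8, 0.2]
width: 0.0215
```

Request:
step_arm(
  plan=[
    [[0, 0, 6, 0, 0], [0, 0, 20, 0, 0], [0, 0, 38, 0, 0], [0, 0, 56, 0, 0], [2, -5, 72, 0, 0], [6, -15, 84, 0, 0], [12, -30, 90, 0, 0], [20, -50, 90, 0, 0]],
  ],
)

```text
time: 21.47
tool_pos: [0.4585, -0.0494, 0.2389]
ee_rot: [3.14, -0.003, 0.444]
wrist_force: [0.2, 0.7, -1.4]
width: 0.0213
```

Request:
step_arm(
  plan=[
    [[8, -21, 0, 0, 0], [17, -43, 0, 0, 0], [26, -65, 0, 0, 0], [35, -87, 0, 0, 0], [44, -109, 0, 0, 0], [53, -131, 0, 0, 0], [62, -153, 0, 0, 0], [70, -175, 0, 0, 0]],
  ],
)

```text
time: 22.13
tool_pos: [0.5279, -0.2255, 0.2361]
ee_rot: [-3.141, 0.001, 0.442]
wrist_force: [0.1, -0.4, 0.2]
width: 0.0219
```

Request:
step_arm(
  plan=[
    [[9, -22, 0, 0, 0], [18, -44, 0, 0, 0], [27, -67, 0, 0, 0], [36, -90, 0, 0, 0], [44, -112, 0, 0, 0], [50, -128, 0, 0, 0], [54, -136, 0, 0, 0], [54, -136, 0, 0, 0]],
  ],
)

```text
time: 22.8
tool_pos: [0.5817, -0.3619, 0.2349]
ee_rot: [-3.14, 0.001, 0.44]
wrist_force: [-0.0, 0.8, -0.9]
width: 0.0213
```

Request:
step_arm(
  plan=[
    [[0, 0, 0, 0, 0], [0, 0, 0, 0, 0]],
  ],
)

```text
time: 22.97
tool_pos: [0.5816, -0.3594, 0.2367]
ee_rot: [-3.141, -0.0, 0.443]
wrist_force: [-0.1, -0.4, -0.6]
width: 0.0215
```

Request:
step_arm(
  plan=[
    [[0, 0, -8, 0, 0], [0, 0, -24, 0, 0], [0, 0, -44, 0, 0], [0, 0, -64, 0, 0], [0, 0, -84, 0, 0], [0, 0, -102, 0, 0], [0, 0, -114, 0, 0], [0, 0, -118, 0, 0]],
  ],
)

```text
time: 23.63
tool_pos: [0.5804, -0.3587, 0.1154]
ee_rot: [-3.137, 0.002, 0.443]
wrist_force: [-0.2, -0.6, -0.9]
width: 0.0215
```

Request:
step_arm(
  plan=[
    [[0, 0, -3, 0, 0], [0, 0, -6, 0, 0], [0, 0, -8, 0, 0], [0, 0, -10, 0, 0], [0, 0, -12, 0, 0], [0, 0, -14, 0, 0], [0, 0, -14, 0, 0], [0, 0, -14, 0, 0]],
  ],
)

```text
time: 24.3
tool_pos: [0.5816, -0.3605, 0.1044]
ee_rot: [-3.142, 0.0, 0.442]
wrist_force: [-0.0, -0.4, -0.9]
width: 0.0216
```

Request:
step_arm(
  plan=[
    [[0, 0, -1, 0, 0], [0, 0, -1, 0, 0], [0, 0, -2, 0, 0], [0, 0, -2, 0, 0], [0, 0, -2, 0, 0]],
  ],
)

```text
time: 24.72
tool_pos: [0.582, -0.3611, 0.1031]
ee_rot: [3.14, -0.0, 0.442]
wrist_force: [-0.4, -1.6, 0.7]
width: 0.0213
```

Request:
step_arm(
  plan=[
    [[0, 0, -1, 0, 0], [0, 0, -1, 0, 0], [0, 0, -1, 0, 0]],
  ],
)

```text
time: 24.97
tool_pos: [0.5821, -0.3612, 0.103]
ee_rot: [3.139, -0.001, 0.442]
wrist_force: [0.3, -1.3, 5.6]
width: 0.0221
```

Request:
step_arm(
  plan=[
    [[0, 0, 0, 0, 26], [0, 0, 0, 0, 32], [0, 0, 0, 0, 42], [0, 0, 0, 0, 55], [0, 0, 0, 0, 70], [0, 0, 0, 0, 70], [0, 0, 0, 0, 70], [0, 0, 0, 0, 70]],
  ],
)

```text
time: 25.63
tool_pos: [0.5817, -0.3604, 0.1014]
ee_rot: [-3.141, 0.0, 0.442]
wrist_force: [0.4, -0.6, -0.0]
width: 0.0647
```

Request:
step_arm(
  plan=[
    [[0, 0, 8, 0, 70], [0, 0, 24, 0, 70], [0, 0, 45, 0, 70], [0, 0, 70, 0, 70], [0, 0, 95, 0, 70], [0, 0, 115, 0, 70], [0, 0, 120, 0, 70], [0, 0, 120, 0, 70]],
  ],
)

```text
time: 26.3
tool_pos: [0.5826, -0.3611, 0.2248]
ee_rot: [3.136, -0.003, 0.442]
wrist_force: [0.2, 0.6, -0.6]
width: 0.0658
```

Request:
step_arm(
  plan=[
    [[-20, -8, 0, 0, 70], [-50, -20, 0, 0, 70], [-80, -30, 0, 0, 70], [-110, -40, 0, 0, 70], [-140, -50, 0, 0, 70], [-170, -60, 0, 0, 70], [-190, -65, 0, 0, 70], [-200, -65, 0, 0, 70]],
  ],
)

```text
time: 26.97
tool_pos: [0.3787, -0.4258, 0.2194]
ee_rot: [-3.138, 0.002, 0.439]
wrist_force: [0.2, -0.9, 0.7]
width: 0.0658
```

```bash
python3 - <<'E'
from h import *
from bench import robot,cams
o=robot.get_obs();print(o["tool_pos"],o["wrist_force"])
t=cams.snapshot("top")["frame"][:,:,::-1];c=cams.snapshot("scene")["frame"][:,:,::-1]
im=np.zeros((600,800,3),np.uint8)
im[:300]=cv2.resize(t[130:340,80:640],(800,300));im[300:]=cv2.resize(c[130:368,140:500],(454,300))[:, :454] if 0 else cv2.resize(c[140:370,150:460],(800,300),interpolation=cv2.INTER_CUBIC)
cv2.imwrite("pics/m3.png",im)
E
```

```text
[ 0.3787 -0.4258  0.2194] [ 0.2001 -0.918   0.7125]
```

View pics/m3.png

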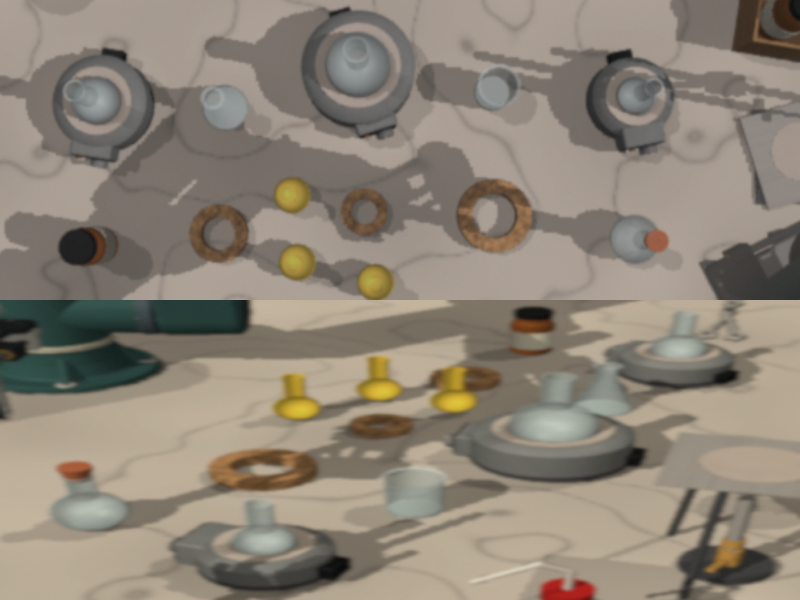

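All three are in their mantles and the bystanders and yellow look-alikes are in place. One numeric check of the neck tops, then hand in.

Request:
step_arm(
  plan=[
    [[0, 0, 0, 0, 70], [0, 0, 0, 0, 70], [0, 0, 0, 0, 70], [0, 0, 0, 0, 70]],
  ],
)

```text
time: 27.4
tool_pos: [0.3828, -0.425, 0.2212]
ee_rot: [-3.141, -0.0, 0.444]
wrist_force: [-0.3, 0.5, 1.0]
width: 0.0657
```

```bash
python3 - <<'E'
from h import *
from bench import robot,cams
s=fix(cams.snapshot("top"))
for n,u,z in(("L",(356,49),.1825),("M",(75,93),.155),("S",(655,86),.135)):
    print(n,plane(s,(80+u[0]*.7,130+u[1]*.7),z))
print(robot.close_job())
E
```

```text
L [0.6298 0.0043 0.1825]
M [0.5897 0.3523 0.155 ]
S [ 0.5828 -0.3621  0.135 ]
the job is handed in; nothing more can be done
None
```

All three flasks are out of their cork rings and in the mantles of their own size, released, and the job was handed in at about 27 s of the 104 s allowed.

- **Seating:** each flask was lowered until it touched the nest at about its expected seat height, then let go. The force at contact was at most about 6 N.
- **Last check:** with the arm clear, the measured neck tops lie 0.3 mm (large), 4 mm (medium) and 2 mm (small) from the nest centres. The necks look upright in both views. The 4 mm figure comes from pixels I read by eye, so it is about reading error or a slight lean.
- **Other glassware:** the bystanders and the three yellow look-alikes look undisturbed in the final pictures. I compared those by eye and did not measure them.

No check failed.

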